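# Slide the row of sanding blocks home in the spray channel

## Task

Four pine sanding blocks lie touching in a row in the aluminium channel on the spray board. With the fingers behind the last block, push the whole row together along the channel, at an easy pace, until the leading block is fully home against the dark wooden end stop and no gaps are left in the row, then move clear. Do not pick up or tip any block, do not let the row come apart on the way, and leave the tape roll, the can and the screwdriver where they are.

Things in the scene. Friction and masses are not known exactly. Their poses are not given: they have to be found in the camera images.
- rail: Fixed plywood board 470 x 130 x 9 mm on the bench, with an open-topped aluminium channel 400 mm long along its middle. Origin: underside centre, on the bench; x along the channel, y across, z up. Channel floor 12 mm above the origin, 58 mm wide inside; side lips 3 mm thick rise to 22 mm. Blocks stand 24 mm above the lips. Channel ends at x = -200 and +200 mm: one has the stop, the other is open.
- stop: Fixed dark wooden stop across one end of the channel (either end, differs per start): 24 mm along the rail, 90 across, 42 high. Origin: underside centre, 9 mm above the bench, 212 mm along the rail from its origin; axes parallel to the rail's. Its flat face to the blocks is 12 mm from its origin. The other channel end has only a flat steel strap level with the channel floor.
- block1: Loose pine block, one of four alike: 46 mm along the rail, 56 across, 34 high, about 50 g. Origin: underside centre; x along the rail (the 46 mm side), y across, z up. At the rail's -x end of the row. Next is block2.
- block2: Loose pine block, one of four alike: 46 mm along the rail, 56 across, 34 high, about 50 g. Origin: underside centre; x along the rail (the 46 mm side), y across, z up. Second in the row, between block1 and block3.
- block3: Loose pine block, one of four alike: 46 mm along the rail, 56 across, 34 high, about 50 g. Origin: underside centre; x along the rail (the 46 mm side), y across, z up. Third in the row, between block2 and block4.
- block4: Loose pine block, one of four alike: 46 mm along the rail, 56 across, 34 high, about 50 g. Origin: underside centre; x along the rail (the 46 mm side), y across, z up. At the rail's +x end. Row front starts 80 to 140 mm short of the stop; whole row slides at under 4 N. Home: leading origin 35 mm from the stop's, neighbours 46 mm apart.
- tape: Loose black tape roll standing flat, 72 mm across, 45 mm high, beside the board. Origin: centre of its underside. Leave it alone.
- can: Loose small can with a paper label, 64 mm across, 72 mm high, beside the board. Origin: centre of its underside. Leave it alone.
- driver: Loose screwdriver with a red handle lying beside the board on the robot's side, about 200 mm long along its own x. Leave it alone.
Mind the look-alikes: they are no part of the job. Leave any green or turquoise look-alike of the block3 alone.

How it is judged:
By the outcome, as a careful person would: the job done as asked, in the order asked, and still so for the second after the job is handed in, with the robot touching nothing.
It also fails if it takes over 34 s, if anything falls off the work surface, if the arm or the gripper's body presses on something with over 40 N, if the wrist force passes 120 N, or if a joint passes its speed limit or range.

## Robot

A 7-joint arm with a two-finger parallel gripper is mounted at the origin on the work surface. World frame = base frame: x ahead of the robot, y to its left, z up, the work surface at z = 0. Lengths are in m, angles in rad, forces in N, time in s.
With the tool pointing down it reaches from about 0.4 to 0.85 m from the base axis. Payload 10.4 kg.
Tool frame: the origin (TCP) lies at the very end of the fingers, on their centre line; the grasp point (between the pads) lies 19 mm behind it (r.pinch_z is the distance from the TCP to the grasp point, in m); z points along the fingers, y is the line along which they close (so a half turn about z gives the same grasp; the last joint's range is limited). The gripper opens to 87 mm and grips with 3 to 60 N. Pads are 19 mm wide; open, the fingers measure 117 mm over their backs; the gripper's body (75 mm by 190 mm) begins 51 mm behind the grasp point.
Start: joints at [-1.193, 0.332, -0.065, 1.46, 0.022, 1.35, -0.088], TCP at [0.244, 0.575, 0.223] pointing down, gripper open.
Joint ranges: [-2.6, 2.6], [-0.5, 2.12], [-1.47, 1.34], [0.16, 2.42], [-1.27, 4.41], [0.06, 2.06], [-2.6, 2.6]. Speed limits (rad/s): [2.22, 2.22, 2.79, 2.79, 3.14, 3.14, 3.14].

## Interface

Orientations are given as a unit quaternion [x, y, z, w].
In Python, from bench import sensors, vision, r gives the robot as it stands.
- The arm moves only by the shell command python3 -m crank 'ROWS' [OPENING] [FORCE]. ROWS is JSON, a list of rows, each a list of 2 entries, a list of its own where there are three numbers: the shift along the tool's x, y, z normalised to -1 to 1, where 1 is 3 cm, then the turn about the tool's z normalised to -1 to 1, where 1 is 8 degrees. A call has 1 to 12 rows; each row shifts and turns the commanded pose from where the row before left it, along the tool's axes as they then stand; what a row does not reach is not made up. A row lasts 1/8 s, in which the tool goes at most 62.5 mm and 10.7 degrees, less where a joint would pass 70% of its speed; a pose out of reach is approached as far as the arm can. A call with a number of a shift or a turn outside -1 to 1 is refused whole. A call with a gripper value outside its range is refused whole. OPENING is the opening, from 0 (shut) to 1 (fully open), set as the call begins (- or left out, the last holds). The fingers move at their own pace and stop on an object; FORCE is the grip in N (left out, the last holds). Time passes only in rows, so rows that do not move let the fingers close. It gives the time, the measured TCP pose, the force, the opening and the grip force at its end, in the units of the state.
- sensors.read_state(): the state, without advancing time (a new reading comes with each control period).
- vision.camera(name): name is "scene" or "top" or "wrist"; returns the picture (420x560x3 uint8, red, green, blue); there is no depth.
- vision.camera_model(name): a dict with "vertical_fov" (degrees; the focal length in pixels is half the picture's height over the tangent of half this angle, whatever the lens; pixels are square), "cx", "cy" (the principal point, pixels), "camera_from_world" (4x4, takes a point from world to camera coordinates); the wrist camera has in their place "hand_eye" (4x4, takes a point from camera to tool coordinates, whose origin is the TCP and whose axes are the flange's). Camera axes: x right, y down, z forward; pixel columns grow to the right and rows downward; lengths in m; the calibration is good to about 2 mm. The wrist camera is an equidistant fisheye: a pixel r from the principal point sees the ray r / f radians off the axis. A picture is of the moment at which its call begins: read the wrist's pose just before it. camera_model takes no time and is no camera call.
- r.close_job(): hands the job in; it is judged then, once.
The state is a dict: "time": time; "joint_positions": joint angles; "joint_vel": joint speeds; "joint_torque": joint torques, N m; "ee_pos": TCP position; "eef_rot": TCP orientation; "ft_force": force on the tool from outside, world axes, zero at the start; "torque": the same for the moment, N m; "width": finger opening in m; "grip_force": force on a finger pad.
Only numpy, scipy, OpenCV 4.12 (cv2) and the standard library are available. Lean on these libraries where they do the work, as an engineer would, in place of code of your own. Each camera call takes 0.05 s, during which the arm holds its last target. There are 200 camera calls.

## Working session

There is one attempt and no reset: what is moved stays moved. The work goes in short steps, Python scripts to look and compute and a shell command to move; the robot and the scene stay as the last step left them, time stands still between calls to the robot, and variables do not carry over. Pictures are saved under pics/ and viewed, at most 10 in all, crops included, and the job is handed in when it is done.

```bash
mkdir -p pics; ls
python3 - <<'E'
from bench import sensors, vision, r
import cv2,json
for n in("scene","top"):
    cv2.imwrite(f"pics/{n}0.png",vision.camera(n)[:,:,::-1])
    m=vision.camera_model(n);print(n,m)
s=sensors.read_state();print(s)
E
```

```text
pics
scene {'vertical_fov': 54.59806801453783, 'cx': 279.4998663806379, 'cy': 207.3255214978255, 'camera_from_world': array([[ 0.47266467,  0.88090358,  0.02443363, -0.32506824],
       [ 0.50877181, -0.25014203, -0.8237598 , -0.23937524],
       [-0.71954108,  0.4017933 , -0.5664122 ,  1.14426523],
       [ 0.        ,  0.        ,  0.        ,  1.        ]])}
top {'vertical_fov': 57.98363709118013, 'cx': 268.5982401118059, 'cy': 209.49856552278368, 'camera_from_world': array([[ 0.02664811, -0.9995775 ,  0.01160644,  0.02623855],
       [-0.98575786, -0.02820472, -0.1657888 ,  0.55765637],
       [ 0.16604611, -0.00702318, -0.98609298,  0.69478612],
       [ 0.        ,  0.        ,  0.        ,  1.        ]])}
{'time': 0.1, 'joint_positions': array([-1.19259726,  0.33278245, -0.06470826,  1.46086768,  0.02159054,
        1.3499154 , -0.08852408]), 'joint_vel': array([-4.30678511e-04, -8.49800944e-04,  1.02510317e-03, -9.04734345e-04,
        3.31883813e-05,  1.78268134e-03, -1.70287763e-03]), 'joint_torque': array([ 1.20265948e-03, -6.24547076e+01,  2.44272233e-02, -3.90719104e+01,
       -6.14529150e-02,  3.66111437e-02,  6.52717108e-05]), 'ee_pos': array([0.24370348, 0.575141  , 0.22184496]), 'eef_rot': array([ 1.99060311e-01,  9.79987033e-01, -6.30428438e-04, -1.03767239e-04]), 'ft_force': array([0.2985759 , 0.19962183, 1.02522411]), 'torque': array([-0.04593715, -0.02553047, -0.01489716]), 'grip_force': 0.0, 'width': 0.08721874154375661}
```

View pics/scene0.png

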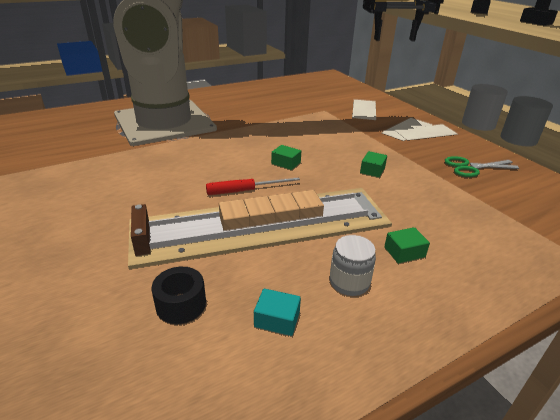

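View pics/top0.png

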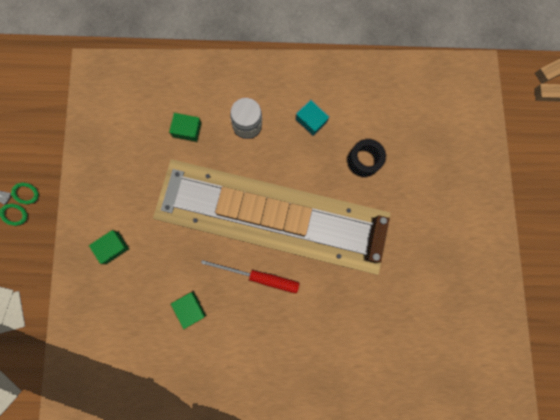

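The top picture shows the rail running from the strap end at about (172,190) to the dark stop at (377,240). The row of four tan blocks runs from about (218,202) to (311,220). The look-alikes are green at (185,127), (108,247) and (188,310), and turquoise at (312,117); none of them is in the channel. The row in the channel is the target. Next is a close crop.

Run:
```python
import cv2
a=cv2.imread("pics/top0.png")[150:280,145:400]
cv2.imwrite("pics/crop.png",cv2.resize(a,None,fx=3,fy=3,interpolation=cv2.INTER_CUBIC))
```

```text
(no output)
```

View pics/crop.png

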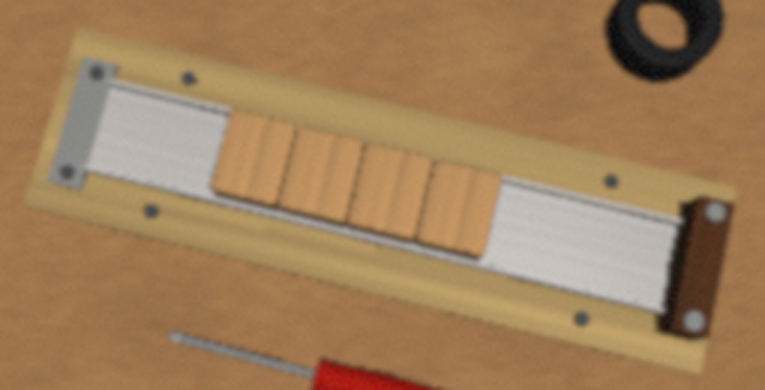

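The crop shows the board corners at (78,30), (25,205), (703,372) and (737,187). The corners of the row's top are at (232,112), (500,178), (480,257) and (213,188). The stop is at the right, around (700,265). I'll convert these to world positions.

```bash
cat > h.py <<'E'
import numpy as np
from bench import sensors, vision, r
from scipy.spatial.transform import Rotation as R
def w(n,uv,z):
    m=vision.camera_model(n);f=210/np.tan(np.radians(m["vertical_fov"]/2));T=m["camera_from_world"]
    d=T[:3,:3].T@np.array([(uv[0]-m["cx"])/f,(uv[1]-m["cy"])/f,1]);c=-T[:3,:3].T@T[:3,3]
    return c+d*(z-c[2])/d[2]
def crop(p):return [(p[0]+.5)/3-.5+145,(p[1]+.5)/3-.5+150]
E
python3 - <<'E'
from h import *
B=np.array([w("top",crop(p),.009) for p in[(78,30),(25,205),(703,372),(737,187)]])
K=np.array([w("top",crop(p),.046) for p in[(232,112),(213,188),(480,257),(500,178)]])
S=np.array([w("top",crop(p),.051) for p in[(692,200),(733,203),(668,333),(703,335)]])
print(B.round(4),K.round(4),S.round(4),sep="\n")
for q in(B,K):print([round(float(np.linalg.norm(q[i]-q[(i+1)%4])),4) for i in range(4)])
u=(B[2]+B[3]-B[0]-B[1])[:2];u/=np.linalg.norm(u);o=B.mean(0)[:2]
u2=(K[2]+K[3]-K[0]-K[1])[:2];u2/=np.linalg.norm(u2)
v=np.array([-u[1],u[0]])
print("origin",o,"dir",u,u2,np.degrees(np.arctan2(u[1],u[0])),np.degrees(np.arctan2(u2[1],u2[0])))
for q in(K,S):print(((q[:,:2]-o)@np.array([u,v]).T).round(4))
s=sensors.read_state();M=R.from_quat(s["eef_rot"]).as_matrix();print(M.round(3))
for d in(-.05,):pass
E
```

```text
[[ 0.663   0.2494  0.009 ]
 [ 0.5387  0.2767  0.009 ]
 [ 0.4389 -0.1835  0.009 ]
 [ 0.565  -0.2096  0.009 ]]
[[ 0.5992  0.1348  0.046 ]
 [ 0.5482  0.1447  0.046 ]
 [ 0.5081 -0.0296  0.046 ]
 [ 0.5602 -0.0421  0.046 ]]
[[ 0.5484 -0.1661  0.051 ]
 [ 0.5472 -0.1927  0.051 ]
 [ 0.4625 -0.1491  0.051 ]
 [ 0.4618 -0.1714  0.051 ]]
[0.1273, 0.4709, 0.1288, 0.4693]
[0.0519, 0.1788, 0.0536, 0.1811]
origin [0.55138816 0.03324988] dir [-0.21040933 -0.97761338] [-0.21992465 -0.97551686] -102.14634115529313 -102.70460721620432
[[-0.1093  0.0253]
 [-0.1083 -0.0265]
 [ 0.0705 -0.0291]
 [ 0.0718  0.0244]]
[[ 0.1955  0.039 ]
 [ 0.2218  0.0435]
 [ 0.197  -0.0486]
 [ 0.2189 -0.0445]]
[[-0.921  0.39  -0.   ]
 [ 0.39   0.921 -0.001]
 [-0.    -0.001 -1.   ]]
```

The sizes check out: the board measures 470 × 128 mm and the row about 180 × 53 mm. The row spans s = -0.111 to +0.073 along the rail, and the stop face is at +0.2, so there are about 127 mm to push. The plan is to shut the fingers, set tool x along the channel, and come down behind block1 at s ≈ -0.145. First I turn the tool by -79.5° in world, which is +79.5° about tool z, and close the fingers.

```bash
python3 -m crank '[[[0,0,0],1],[[0,0,0],1],[[0,0,0],1],[[0,0,0],1],[[0,0,0],1],[[0,0,0],1],[[0,0,0],1],[[0,0,0],1],[[0,0,0],1],[[0,0,0],0.94]]' 0 20
cat >> h.py <<'E'
U=np.array([-.2142,-.9768]);O=np.array([.5514,.0332])
def go(s,v,z):
    st=sensors.read_state();M=R.from_quat(st["eef_rot"]).as_matrix();p=st["ee_pos"]
    t=np.r_[O+U*s+np.array([-U[1],U[0]])*v,z]
    a=np.degrees(np.arctan2(M[1,0],M[0,0]))
    print("t",st["time"],"yaw of tool x",a,"want 77.6; units xyz",(M.T@(t-p)/.03).round(2),"s,v",(p[:2]-O)@U,(p[:2]-O)@np.array([-U[1],U[0]]),"z",p[2],"F",st["ft_force"].round(1),st["width"])
E
python3 -c "
from h import *
go(-.147,-.001,.13)"
```

```text
time: 1.35
ee_pos: [0.2437, 0.5753, 0.2221]
eef_rot: [0.781, 0.624, -0.0, 0.0]
ft_force: [0.1, -0.3, 0.2]
width: 0.0019
grip_force: 0.0
t 1.35 yaw of tool x 77.26390420900178 want 77.6; units xyz [-10.46  13.92   3.08] s,v -0.4635991868063934 -0.41665734809280036 z 0.22205440667423837 F [ 0.1 -0.3  0.2] 0.0018934390200413763
```

```bash
python3 -m crank '[[[-0.6,0.8,0.1],0],[[-0.7,0.9,0.1],0],[[-0.7,0.9,0.1],0],[[-0.7,0.9,0.2],0],[[-0.7,0.9,0.2],0],[[-0.7,0.9,0.2],0],[[-0.7,0.9,0.2],0],[[-0.7,0.9,0.2],0],[[-0.7,0.9,0.2],0],[[-0.7,0.9,0.2],0],[[-0.7,0.9,0.2],0],[[-0.7,0.9,0.2],0]]'
python3 -m crank '[[[-0.7,0.9,0.3],0],[[-0.7,0.9,0.3],0],[[-0.5,0.9,0.3],0],[[-0.2,0.5,0.2],0],[[0,0,0],0],[[0,0,0],0]]'
python3 - <<'E'
from h import *
import cv2
go(-.147,-.001,.018)
cv2.imwrite("pics/top1.png",cv2.resize(vision.camera("top")[100:300,100:400,::-1],None,fx=2,fy=2))
cv2.imwrite("pics/w1.png",vision.camera("wrist")[:,:,::-1])
E
```

```text
time: 2.85
ee_pos: [0.5038, 0.262, 0.1591]
eef_rot: [0.78, 0.626, -0.0, -0.0]
ft_force: [0.3, 0.1, 0.3]
width: 0.0007
grip_force: 0.0
time: 3.6
ee_pos: [0.5828, 0.1821, 0.1266]
eef_rot: [0.779, 0.627, 0.0, -0.0]
ft_force: [0.4, 0.1, -0.4]
width: 0.001
grip_force: 0.0
t 3.6 yaw of tool x 77.60179982120103 want 77.6; units xyz [-0.18  0.01  3.62] s,v -0.1522155859572292 -0.0011814829247653966 z 0.1266479119556745 F [ 0.4  0.1 -0.4] 0.0009610761861011504
```

View pics/w1.png

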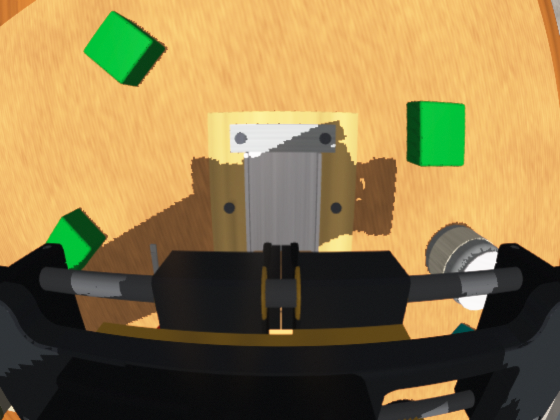

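The wrist view looks toward the strap end. The shut fingers at (281,285) are centred on the channel (about 245–320) with open floor below them, and the can at (470,265) is off to the side. Going down now.

```bash
python3 -m crank '[[[0,0,0.4],0],[[0,0,0.6],0],[[0,0,0.6],0],[[0,0,0.6],0],[[0,0,0.5],0],[[0,0,0.4],0],[[0,0,0.25],0],[[0,0,0.15],0],[[0,0,0.1],0],[[0,0,0],0]]'
python3 - <<'E'
from h import *
import cv2
go(-.122,-.001,.018)
cv2.imwrite("pics/top2.png",cv2.resize(vision.camera("top")[140:290,140:400,::-1],None,fx=3,fy=3))
E
```

```text
time: 4.95
ee_pos: [0.5836, 0.1808, 0.0187]
eef_rot: [0.78, 0.626, 0.0, -0.0]
ft_force: [-0.6, -0.3, 0.4]
width: 0.0005
grip_force: 0.0
t 4.95 yaw of tool x 77.51810342044278 want 77.6; units xyz [-0.97 -0.03  0.02] s,v -0.15110820054521243 -0.0001235858194730314 z 0.018686161012932023 F [-0.6 -0.3  0.4] 0.0005365139513859602
```

View pics/top2.png

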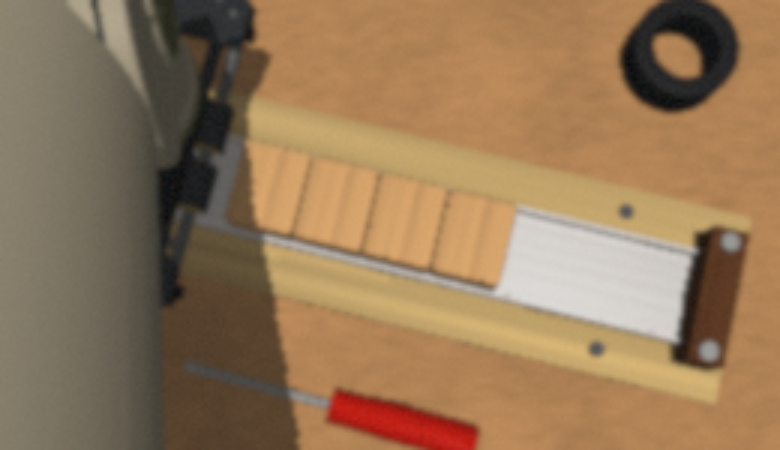

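The fingers are down behind the row with nothing touching. The row is undisturbed, with its front at about (508,245) and the stop face at (690,290). I'll start with a slow approach to contact and then push steadily.

```bash
python3 -m crank '[[[-0.1,0,0],0],[[-0.15,0,0],0],[[-0.15,0,0],0],[[-0.12,0,0],0],[[-0.1,0,0],0],[[-0.08,0,0],0],[[-0.08,0,0],0],[[-0.08,0,0],0],[[-0.08,0,0],0],[[-0.08,0,0],0],[[-0.08,0,0],0],[[-0.08,0,0],0]]'
python3 -c "
from h import *
go(.0065,-.001,.018)"
```

```text
time: 6.5
ee_pos: [0.5758, 0.1462, 0.0185]
eef_rot: [0.78, 0.626, 0.0, -0.0]
ft_force: [-0.3, 0.3, -1.0]
width: 0.0005
grip_force: 0.4
t 6.5 yaw of tool x 77.52653611606499 want 77.6; units xyz [-4.07 -0.02  0.02] s,v -0.11559389340032429 -0.00032564710422778236 z 0.018544234266926203 F [-0.3  0.3 -1. ] 0.00048521562321006824
```

```bash
python3 -m crank '[[[-0.08,0,0],0],[[-0.08,0,0],0],[[-0.08,0,0],0],[[-0.08,0,0],0],[[-0.1,0,0],0],[[-0.12,0,0],0],[[-0.12,0,0],0],[[-0.12,0,0],0],[[-0.12,0,0],0],[[-0.12,0,0],0],[[-0.1,0,0],0],[[-0.1,0,0],0]]'
python3 - <<'E'
from h import *
import cv2
go(.0065,-.001,.018)
cv2.imwrite("pics/top3.png",cv2.resize(vision.camera("top")[140:290,140:400,::-1],None,fx=3,fy=3))
E
```

```text
time: 8.0
ee_pos: [0.5679, 0.1103, 0.0185]
eef_rot: [0.78, 0.626, 0.0, -0.0]
ft_force: [0.3, 0.9, -0.6]
width: 0.0004
grip_force: 0.4
t 8.0 yaw of tool x 77.51937849535152 want 77.6; units xyz [-2.84 -0.02  0.02] s,v -0.07883691126609721 -0.00036389109855315715 z 0.018535711501937693 F [ 0.3  0.9 -0.6] 0.00042494412418558333
```

View pics/top3.png

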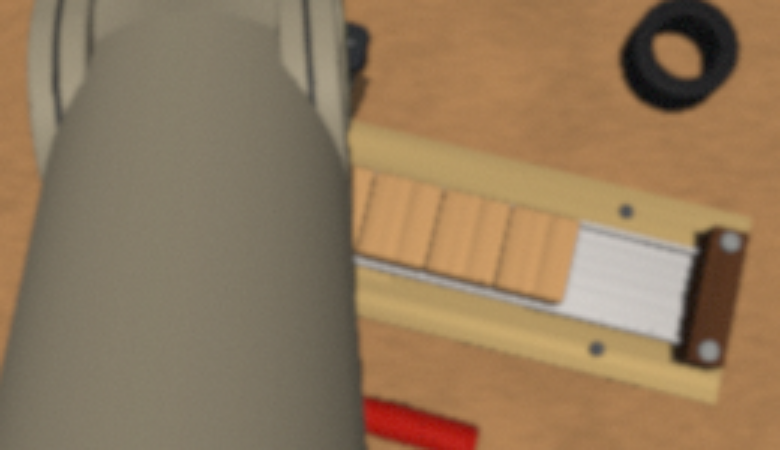

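The row has moved on together. Its front is now at about (570,260), still about 80 mm from the stop, with no gaps visible. I'll continue at the same pace.

```bash
python3 -m crank '[[[-0.1,0,0],0],[[-0.12,0,0],0],[[-0.12,0,0],0],[[-0.12,0,0],0],[[-0.12,0,0],0],[[-0.12,0,0],0],[[-0.12,0,0],0],[[-0.12,0,0],0],[[-0.12,0,0],0],[[-0.12,0,0],0],[[-0.12,0,0],0],[[-0.1,0,0],0]]'
python3 -m crank '[[[-0.1,0,0],0],[[-0.12,0,0],0],[[-0.12,0,0],0],[[-0.12,0,0],0],[[-0.12,0,0],0],[[-0.12,0,0],0],[[-0.1,0,0],0],[[-0.08,0,0],0],[[-0.06,0,0],0],[[-0.05,0,0],0],[[-0.05,0,0],0],[[-0.04,0,0],0]]'
python3 - <<'E'
from h import *
import cv2
go(.0055,-.001,.018)
cv2.imwrite("pics/top4.png",cv2.resize(vision.camera("top")[190:290,260:400,::-1],None,fx=5,fy=5,interpolation=cv2.INTER_CUBIC))
E
```

```text
time: 9.55
ee_pos: [0.5589, 0.0692, 0.0185]
eef_rot: [0.78, 0.626, 0.0, -0.0]
ft_force: [0.8, 0.8, 0.3]
width: 0.0002
grip_force: 0.5
time: 11.05
ee_pos: [0.5519, 0.0378, 0.0185]
eef_rot: [0.78, 0.626, 0.0, -0.0]
ft_force: [0.1, -0.4, -0.3]
width: 0.0007
grip_force: 0.5
t 11.05 yaw of tool x 77.51825052416461 want 77.6; units xyz [-0.34 -0.01  0.02] s,v -0.004575580890878006 -0.0005327497094296962 z 0.018537063666014625 F [ 0.1 -0.4 -0.3] 0.0007269240746477559
```

View pics/top4.png

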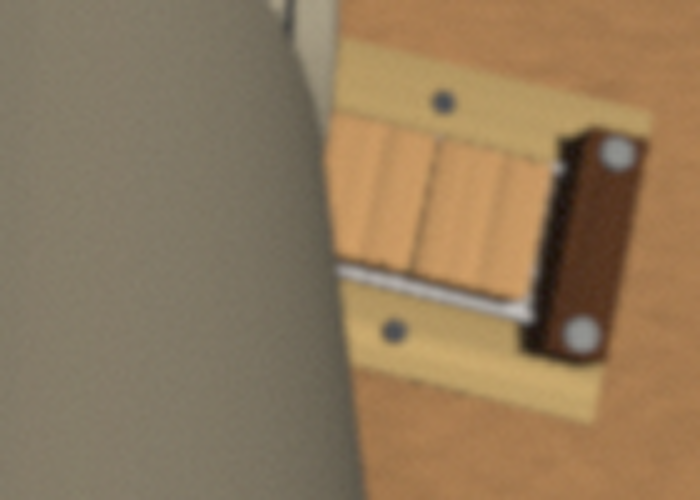

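The leading block's front edge at (545,220) is close to the stop's face, a few millimetres to 10 mm away. The force is still near zero, so it is not yet home. I'll creep in and watch the force.

```bash
python3 -m crank '[[[-0.05,0,0],0],[[-0.05,0,0],0],[[-0.04,0,0],0],[[-0.04,0,0],0],[[-0.04,0,0],0],[[-0.03,0,0],0],[[-0.03,0,0],0]]'
python3 -m crank '[[[-0.03,0,0],0],[[-0.03,0,0],0],[[-0.03,0,0],0]]'
```

```text
time: 11.98
ee_pos: [0.5501, 0.0296, 0.0185]
eef_rot: [0.78, 0.626, 0.0, -0.0]
ft_force: [-0.8, 0.8, 0.5]
width: 0.0005
grip_force: 0.5
time: 12.35
ee_pos: [0.5498, 0.029, 0.0186]
eef_rot: [0.779, 0.627, 0.001, -0.001]
ft_force: [1.9, 10.1, -1.1]
width: 0.0004
grip_force: 4.8
```

The force rose to 10 N and the tool stalled at s ≈ 0.0045, close to the expected 0.0065, so the row is home. Now I back off along the channel, lift clear and move away.

```bash
python3 -m crank '[[[0,0,0],0],[[0.05,0,0],0],[[0.1,0,0],0],[[0.2,0,0],0],[[0.3,0,0],0],[[0.4,0,0],0],[[0.1,0,-0.3],0],[[0,0,-0.8],0],[[0,0,-1],0],[[0,0,-1],0],[[0,0,-1],0],[[0,0,-1],0]]'
python3 -m crank '[[[0.5,0,-0.5],0],[[1,0,0],0],[[1,0,0],0],[[1,0,0],0],[[1,0,0],0],[[1,0,0],0],[[1,0,0],0],[[1,0,0],0],[[1,0,0],0],[[0.5,0,0],0],[[0,0,0],0],[[0,0,0],0]]'
python3 - <<'E'
from h import *
import cv2
cv2.imwrite("pics/top5.png",cv2.resize(vision.camera("top")[90:310,160:400,::-1],None,fx=2.7,fy=2.7,interpolation=cv2.INTER_CUBIC))
cv2.imwrite("pics/scene5.png",cv2.resize(vision.camera("scene")[140:340,100:400,::-1],None,fx=2.6,fy=2.6,interpolation=cv2.INTER_CUBIC))
E
```

```text
time: 13.85
ee_pos: [0.5569, 0.0605, 0.1733]
eef_rot: [0.78, 0.626, 0.0, 0.0]
ft_force: [0.6, 0.9, -0.6]
width: 0.0004
grip_force: 0.0
time: 15.35
ee_pos: [0.6155, 0.3229, 0.1865]
eef_rot: [0.78, 0.625, -0.0, 0.0]
ft_force: [0.1, -0.6, -0.2]
width: 0.0006
grip_force: 0.0
```

View pics/top5.png

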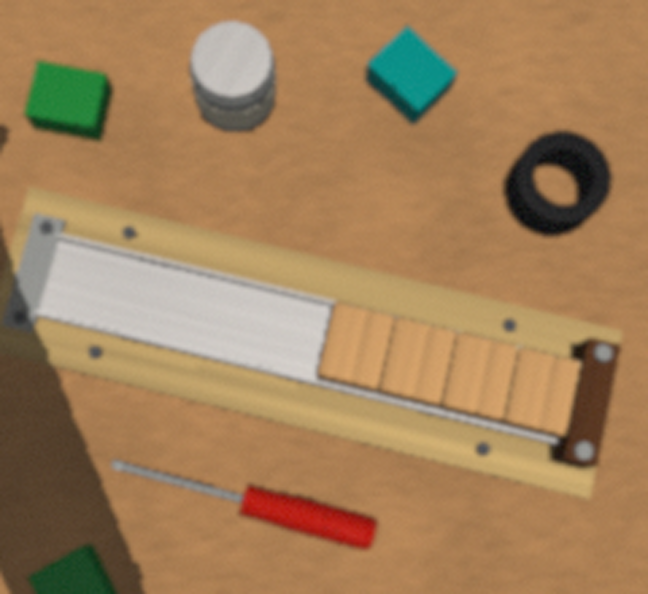

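View pics/scene5.png

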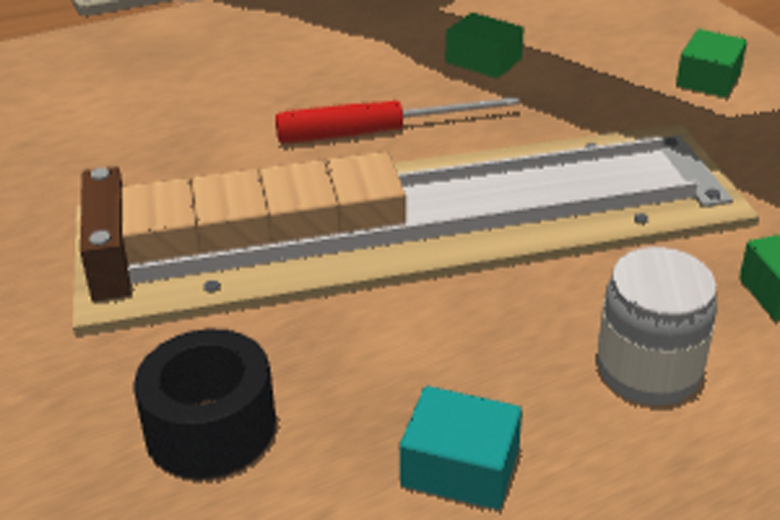

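Both views show the leading block flush against the stop, at top (577,400) and scene (125,215). The row has no gaps, the tape, can and driver have not moved, and the arm is clear. Handing in.

```bash
python3 -c "
from bench import r
print(r.close_job())"
```

```text
the job is handed in; nothing more can be done
None
```

The row of four blocks is home against the dark wooden stop with no visible gaps, the tape roll, can and screwdriver were left where they were, the arm is clear, and the job was handed in at about 15.5 s of the 34 s allowed.

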